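# Cacti back on their saucers

## Task

The four potted cacti were left standing on the leather of the study desk. Put each pot on the saucer that belongs to it - the round pots on the round saucers by size, smallest on smallest, middle on middle, largest on largest, and the square pot on the square saucer with its sides lined up - so that each stands flat inside the saucer's rim. Keep the pots upright, set them down rather than drop them, leave the saucers where they are, and do not disturb the mug or the stapler.

Things in the scene. Friction and masses are not known exactly. Their poses are not given: they have to be found in the camera images.
- pot_small: smallest round terracotta flowerpot: 42 mm across, 40 mm high, tapering to a 28 mm foot; the top 15 mm is a straight upright collar, where to grip it (narrower below). A small ribbed globe cactus stands in it, rigid, inside the lip, rising 22 mm above it. 70 g, loose, upright. Origin: centre of the underside; z up through the pot.
- pot_medium: middle-sized round terracotta flowerpot: 54 mm across, 50 mm high, tapering to a 37 mm foot; the top 18 mm is a straight upright collar, where to grip it (narrower below). A rosette of stiff pointed leaves stands in it, rigid, inside the lip, rising 22 mm above it. 130 g, loose, upright. Origin: centre of the underside; z up through the pot.
- pot_large: largest round terracotta flowerpot: 66 mm across, 60 mm high, tapering to a 46 mm foot; the top 21 mm is a straight upright collar, where to grip it (narrower below). A broad ribbed globe cactus stands in it, rigid, inside the lip, rising 27 mm above it. 230 g, loose, upright. Origin: centre of the underside; z up through the pot.
- pot_square: square terracotta flowerpot: 50 x 50 mm, 48 mm high, tapering to a 38 x 38 mm foot; the top 17 mm is a straight upright square collar, to be gripped across two facing sides (narrower below). Three thin column cacti stand in it, rigid, inside the lip, rising 27 mm above it. 120 g, loose, upright. Origin: centre of the underside; x and y square to its faces, z up.
- saucer_small: smallest round terracotta saucer, empty, loose on the desk: 59 mm across its rim, 12 mm high, flat inner floor 46 mm across and 4 mm above the desk. Origin: centre of the underside; z up.
- saucer_medium: middle-sized round terracotta saucer, empty, loose on the desk: 72 mm across its rim, 12 mm high, flat inner floor 57 mm across and 4 mm above the desk. Origin: centre of the underside; z up.
- saucer_large: largest round terracotta saucer, empty, loose on the desk: 85 mm across its rim, 12 mm high, flat inner floor 68 mm across and 4 mm above the desk. Origin: centre of the underside; z up.
- saucer_square: square terracotta saucer, empty, loose on the desk: 67 x 67 mm, 12 mm high, flat inner floor 60 x 60 mm and 4 mm above the desk. Origin: centre of the underside; x and y are square to its sides, z up.
- mug: bystander: white mug, 80 mm across its rim and 90 mm high, standing, its handle reaching out about 35 mm at +y. Origin: centre of the underside.
- stapler: bystander: black desk stapler, 130 mm long (x), 36 mm wide, 50 mm high, standing on its base. Origin: centre of the underside.
Mind the look-alikes: they are no part of the job. Leave any blue, red or yellow look-alike of the pot_medium alone.

How it is judged (in metres and radians):
At the end, for the whole second after the job is handed in: Each pot at rest, flat (3 deg) on its own saucer's floor: centres within 10.5 mm (small), 11.5 (medium), 12.5 (large), 14.5 (square); square pot's sides within 0.2 rad of its saucer's, any way round; saucers flat on the desk and, like mug and stapler, within 30 mm of their starts (horizontal distance between pot_small and saucer_small below 0.0105 m and z of pot_small in the frame of saucer_small between 0.001 and 0.0075 m and angle between each of pot_small, saucer_small, pot_medium, saucer_medium, pot_large, saucer_large, pot_square, saucer_square's own z axis and vertical below 0.06 rad and height (world z) of each of saucer_small, saucer_medium, saucer_large, saucer_square below 0.005 m and distance of each of saucer_small, saucer_medium, saucer_large, saucer_square, mug, stapler from where it was at the start of the episode below 0.03 m and linear speed of each of pot_small, pot_medium, pot_large, pot_square below 0.02 m/s and angular speed of each of pot_small, pot_medium, pot_large, pot_square below 0.2 rad/s and horizontal distance between pot_medium and saucer_medium below 0.0115 m and z of pot_medium in the frame of saucer_medium between 0.001 and 0.0075 m and horizontal distance between pot_large and saucer_large below 0.0125 m and z of pot_large in the frame of saucer_large between 0.001 and 0.0075 m and horizontal distance between pot_square and saucer_square below 0.0145 m and z of pot_square in the frame of saucer_square between 0.001 and 0.0075 m and (angle between the x axis of pot_square and the x axis of saucer_square, either way round below 0.2 rad or angle between the x axis of pot_square and the x axis of saucer_square, either way round above 1.3708 rad)); the robot touches nothing.
It fails at once if a pot is tipped more than 30 degrees (angle between any of pot_small, pot_medium, pot_large, pot_square's own z axis and vertical above 0.52 rad).
It fails at once if a pot is dropped: let go and falling more than 30 mm above the desk ((contact force between the fingers and pot_small below 0.02 N and height (world z) of pot_small above 0.03 m and linear speed of pot_small above 0.3 m/s) or (contact force between the fingers and pot_medium below 0.02 N and height (world z) of pot_medium above 0.03 m and linear speed of pot_medium above 0.3 m/s) or (contact force between the fingers and pot_large below 0.02 N and height (world z) of pot_large above 0.03 m and linear speed of pot_large above 0.3 m/s) or (contact force between the fingers and pot_square below 0.02 N and height (world z) of pot_square above 0.03 m and linear speed of pot_square above 0.3 m/s)).
It fails at once if the mug or the stapler is pushed more than 30 mm or tipped over (distance of any of mug, stapler from where it was at the start of the episode above 0.03 m or angle between any of mug, stapler's own z axis and vertical above 0.3 rad).
It also fails if it takes over 106 s, if anything falls off the work surface, if the arm or the gripper's body presses on something with over 40 N, if the wrist force passes 120 N, or if a joint passes its speed limit or range.

## Robot

A 6-joint arm with a two-finger parallel gripper is mounted at the origin on the work surface. World frame = base frame: x ahead of the robot, y to its left, z up, the work surface at z = 0. Lengths are in m, angles in degrees, forces in N, time in s.
With the tool pointing down it reaches from about 0.275 to 0.725 m from the base axis. Payload 15.9 kg.
Tool frame: the origin (TCP) lies on the centre line of the jaws, within the pads' length; the fingertips stand tip_extent ahead of it and the grasp point (between the pads) is the TCP (tip_extent is the distance from the TCP to the fingertips, in m); z points along the fingers, y is the line along which they close (so a half turn about z gives the same grasp; the last joint's range is limited). The gripper opens to 85 mm and grips with 20 to 120 N. Pads are 22 mm wide; open, the fingers measure 114 mm over their backs; the gripper's body (76 mm by 85 mm) begins 54 mm behind the grasp point. The pads swing forward as they close: fully open they stand 13 mm farther back than shut.
Start: joints at [-63.999, 12.198, -1.971, 75.831, 0, 90], TCP at [0.219, -0.449, 0.228] pointing down, gripper open.
Joint ranges: [-170.91, 170.91], [-42.67, 98.43], [-65.05, 77.54], [-120.47, 116.71], [-90, 82.35], [-180, 180]. Speed limits (degrees/s): [108.29, 108.29, 136.94, 147.25, 180, 180].

## Interface

Orientations are given as [roll, pitch, yaw] about the fixed x, y, z axes, in that order (R = Rz(yaw) Ry(pitch) Rx(roll)).
In Python, from bench import state, get_image, hand_in, tip_extent gives the robot as it stands. The module is installed in compiled form; this text tells all that it offers.
- The arm moves only by the shell command python3 -m crank 'ROWS'. ROWS is rows parted by semicolons, their numbers by spaces, 1 to 12 of them, each of 7 numbers: a rotation vector rx, ry, rz in degrees, then dx, dy, dz in m, then the opening from 0.0 (shut) to 1.0 (fully open); each row is the pose to reach, as a shift and turn from the pose commanded when the command began, along the tool's axes at that moment; what a row does not reach only later rows make up. A row lasts 1/12 s, in which the tool goes at most 0.0417 m and 7.16 degrees, less where a joint would pass 70% of its speed; a pose out of reach is approached as far as the arm can. The fingers move at their own pace and stop on an object; the grip force is fixed at half the most. Time passes only in rows, so rows that do not move let the fingers close. It prints the time, the measured TCP pose, the force, the opening and the grip force at its end.
- state(): the state, without advancing time (a new reading comes with each control period).
- get_image(name): name is "scene" or "side" or "wrist"; returns a dict with "frame" (480x640x3 uint8, blue, green, red), "range_z" (480x640 float32, m along the optical axis (not along the pixel's ray), 0 where there is no reading), "fx", "fy", "cx", "cy" (pixels), "rvec" (rotation vector, rad) and "tvec" (3), from world to camera coordinates, as OpenCV has them; the wrist camera has in their place "hand_eye" (4x4, takes a point from camera to tool coordinates, whose origin is the TCP and whose axes are the flange's). Camera axes: x right, y down, z forward; pixel columns grow to the right and rows downward; lengths in m; the calibration is good to about 2 mm. A picture is of the moment at which its call begins: read the wrist's pose just before it.
- hand_in(): hands the job in; it is judged then, once.
The state is a dict: "time": time; "joints": joint angles; "joint_vel": joint speeds; "tau": joint torques, N m; "tcp_pos": TCP position; "ee_rot": TCP orientation; "wrist_force": force on the tool from outside, world axes, zero at the start; "ft_torque": the same for the moment, N m; "grip_width": opening from 0.0 (shut) to 1.0 (fully open); "finger_force": force on a finger pad.
Only numpy, scipy, OpenCV 4.12 (cv2) and the standard library are available. Lean on these libraries where they do the work, as an engineer would, in place of code of your own. Each camera call takes 0.05 s, during which the arm holds its last target. There are 200 camera calls.

## Working session

There is one attempt and no reset: what is moved stays moved. The work goes in short steps, Python scripts to look and compute and a shell command to move; the robot and the scene stay as the last step left them, time stands still between calls to the robot, and variables do not carry over. Pictures are saved under pics/ and viewed, at most 14 in all, crops included, and the job is handed in when it is done.

```bash
mkdir -p pics
cat > h.py <<'E'
import numpy as np, cv2
from bench import state, get_image, tip_extent
def save(n,f):
    d=get_image(n); cv2.imwrite(f,d["frame"]); return d
def world(d,u,v):  # depth -> world
    z=d["range_z"][np.asarray(v),np.asarray(u)]
    p=np.stack([(np.asarray(u)-d["cx"])/d["fx"]*z,(np.asarray(v)-d["cy"])/d["fy"]*z,z],-1)
    R=cv2.Rodrigues(np.array(d["rvec"],float))[0]
    return (p-np.ravel(d["tvec"]))@R
E
python3 - <<'E'
from h import *
import bench
print(state(), tip_extent if not callable(tip_extent) else tip_extent())
for n in("scene","side"):
    d=save(n,f"pics/{n}0.png"); np.savez(f"{n}0.npz",**d)
    R=cv2.Rodrigues(np.array(d["rvec"],float))[0]; print(n,-R.T@np.ravel(d["tvec"]),R[2],(d["range_z"]>0).mean())
E
```

```text
{'time': 0.0, 'joints': array([-6.39993252e+01,  1.22243540e+01, -2.00901713e+00,  7.58330270e+01,
        2.72919845e-04,  8.99995260e+01]), 'joint_vel': array([-0.00508357, -0.06955395, -0.00038169,  0.01134409, -0.06120088,
       -0.04575113]), 'tau': array([ 7.89375117e-04, -6.86155272e+01,  4.87125778e+01,  1.72133016e-02,
       -1.04080202e-04,  1.43442122e-05]), 'tcp_pos': array([ 0.21903266, -0.44906662,  0.22761472]), 'ee_rot': array([-1.79933602e+02, -2.73468910e-04,  2.60011485e+01]), 'wrist_force': array([-0.30580482,  0.32617857,  0.24925227]), 'ft_torque': array([ 0.01288193, -0.03753488, -0.00014346]), 'finger_force': 0.0, 'grip_width': 0.9997049175017564} 0.019
scene [ 1.10573201 -0.64792536  0.65688492] [-0.52300597  0.62341999 -0.5812162 ] 0.996005859375
side [0.21358122 0.93797575 0.83768262] [ 0.26390074 -0.72681477 -0.63411095] 0.9960709635416667
```

View pics/scene0.png

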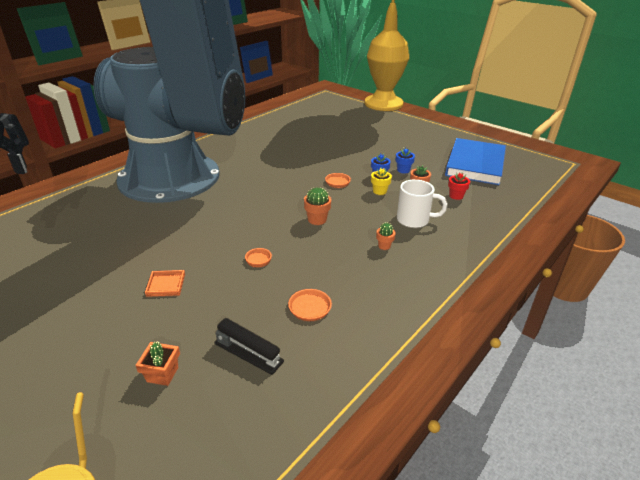

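View pics/side0.png

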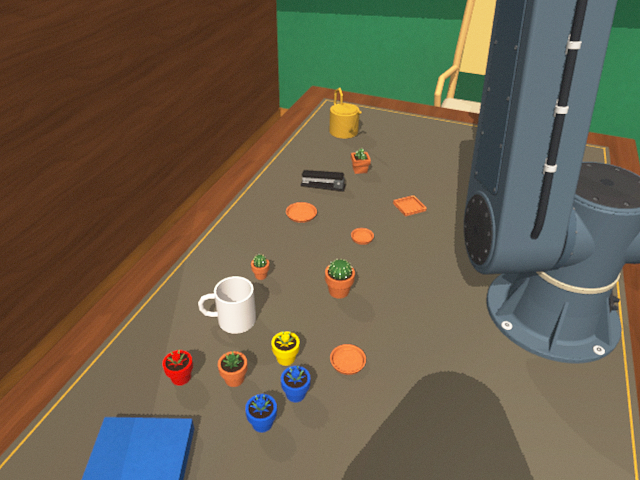

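The scene view shows the square pot at (158,363), the large pot at (317,205), the small pot at (386,235) and the medium pot behind the mug at (420,175). The saucers are at (165,284), (258,258), (310,306) and (338,181). The side view shows the medium pot clearly at (232,368), with look-alikes and the mug around it. Next I measure with depth.

```bash
cat > m.py <<'E'
from h import *
# name: approx pixel in scene, side ; nominal radius
def clouds(n,d):
    f=d["frame"]; hsv=cv2.cvtColor(f,cv2.COLOR_BGR2HSV)
    H,S,V=cv2.split(hsv)
    m=((H>3)&(H<16)&(S>140)&(V>90)).astype(np.uint8)
    k,lab,st,c=cv2.connectedComponentsWithStats(m,connectivity=8)
    out=[]
    for i in range(1,k):
        if st[i,4]<60 or st[i,2]>90: continue
        v,u=np.where(lab==i); P=world(d,u,v)
        med=np.median(P,0)
        if not(0.1<med[0]<0.85 and abs(med[1])<0.6 and -.02<med[2]<.1): continue
        out.append((n,c[i].round(),P))
    return out
def circ(P,r=None):
    A=np.c_[2*P[:,:2],np.ones(len(P))]; s=np.linalg.lstsq(A,(P[:,:2]**2).sum(1),rcond=None)[0]
    return s[:2],np.sqrt(s[2]+s[:2]@s[:2])
if __name__=="__main__":
    for n in("scene","side"):
        d=dict(np.load(f"{n}0.npz"))
        for n,c,P in clouds(n,d):
            zt=np.percentile(P[:,2],98)
            top=P[P[:,2]>zt-(.012 if zt>.025 else .004)]
            r=cv2.minAreaRect((top[:,:2]*1000).astype(np.float32))
            (ex,ey),er=cv2.minEnclosingCircle((top[:,:2]*1000).astype(np.float32))
            cc,rr=circ(top)
            print(n,c,len(P),"zt%.3f"%zt,"rect",np.round(r[0],1),np.round(r[1],1),round(r[2],1),"mec",round(ex,1),round(ey,1),round(2*er,1),"fit",(cc*1000).round(1),round(2000*rr,1))
        H,S,V=cv2.split(cv2.cvtColor(d["frame"],cv2.COLOR_BGR2HSV))
        v,u=np.mgrid[0:480,0:640]; P=world(d,u.ravel(),v.ravel()).reshape(480,640,3)
        ws=(P[...,0]>.1)&(P[...,0]<.8)&(abs(P[...,1])<.6)&(P[...,2]>.02)&(P[...,2]<.12)
        for nm,m in dict(mug=(S<40)&(V>120),black=(V<50)&(S<60),blue=(H>105)&(H<130)&(S>120),yellow=(H>20)&(H<32)&(S>150),red=((H<3)|(H>176))&(S>180)).items():
            k,lab,st,c=cv2.connectedComponentsWithStats((m&ws).astype(np.uint8))
            for i in range(1,k):
                if st[i,4]>60:
                    q=P[lab==i]; print(n,nm,c[i].round(),st[i,4],np.percentile(q,2,0).round(3),np.percentile(q,98,0).round(3))
E
python3 m.py
```

```text
scene [420. 176.] 113 zt0.053 rect [ 842.8 -101.6] [  51.6 1211.5] 28.1 mec 838.8 -103.7 1212.3 fit [ 850.7 -106.1] 1164.3
scene [337. 180.] 307 zt0.013 rect [ 731.1 -161.6] [  67.4 1227.8] 38.0 mec 735.0 -158.5 1227.9 fit [ 769.7 -141.9] 1178.6
scene [317. 211.] 473 zt0.061 rect [ 785.2 -253.4] [  63.1 1015.4] 41.8 mec 766.2 -270.5 1015.4 fit [ 771.8 -272. ] 951.7
scene [385. 240.] 233 zt0.042 rect [ 864.9 -258.9] [ 40.2 914.1] 29.2 mec 866.7 -257.9 914.9 fit [ 875.5 -264. ] 889.1
scene [258. 257.] 409 zt0.013 rect [ 766.2 -372.8] [ 56.7 872.2] 47.3 mec 774.4 -363.9 872.8 fit [ 782.3 -366.9] 833.7
scene [165. 283.] 894 zt0.012 rect [ 717.6 -471.2] [ 79.3 849.3] 60.2 mec 722.4 -462.7 851.4 fit [ 733.6 -424.5] 753.3
scene [309. 304.] 1105 zt0.012 rect [ 855.6 -382.6] [ 81.9 727.7] 39.6 mec 861.9 -377.5 728.3 fit [ 863.7 -365.3] 643.7
scene [159. 367.] 939 zt0.049 rect [ 815.3 -540. ] [ 68.5 615.9] 63.3 mec 821.4 -527.9 617.3 fit [ 796.2 -510.3] 472.3
scene mug [474. 173.] 77 [0.593 0.541 0.02 ] [0.719 0.589 0.026]
scene mug [418. 200.] 1374 [0.599 0.233 0.022] [0.698 0.311 0.09 ]
scen
[... 1168 characters left out ...]
 832.8
side [348. 359.] 869 zt0.012 rect [285.6 595.4] [ 67.9 697.1] 17.3 mec 298.5 599.6 697.8 fit [290.  589.4] 622.2
side [233. 371.] 504 zt0.051 rect [409.6 671.9] [ 52.7 658.8] 31.8 mec 398.6 665.1 659.3 fit [416.5 630.8] 516.9
side mug [320. 180.] 81 [ 0.616 -0.289  0.02 ] [ 0.702 -0.272  0.034]
side mug [232. 302.] 1831 [0.596 0.238 0.022] [0.696 0.315 0.09 ]
side blue [296. 382.] 450 [0.421 0.378 0.023] [0.471 0.43  0.066]
side blue [261. 411.] 568 [0.452 0.457 0.03 ] [0.502 0.508 0.066]
side blue [155. 432.] 2114 [0.568 0.543 0.025] [0.718 0.599 0.032]
side yellow [286. 346.] 502 [0.471 0.309 0.022] [0.52  0.359 0.066]
side red [178. 367.] 364 [0.639 0.425 0.021] [0.69  0.476 0.066]
```

```bash
sed -i 's/P=world(d,u,v)$/P=world(d,u,v); P=P[(d["range_z"][v,u]>0)\&(P[:,2]>-.02)\&(P[:,2]<.1)]; P=P[np.linalg.norm(P[:,:2]-np.median(P[:,:2],0),axis=1)<.06]/; s/top\[:,:2\]\*1000/top[:,:2]*1000/' m.py; python3 m.py | grep -v -E "blue|yellow|red |black|mug"
python3 - <<'E'
from h import *
for n in("scene","side"):
    d=dict(np.load(n+"0.npz")); v,u=np.mgrid[0:480,0:640]; P=world(d,u.ravel(),v.ravel()); f=d["frame"].reshape(-1,3).max(1).astype(int); r=np.ptp(d["frame"].reshape(-1,3).astype(int),axis=1)
    m=(P[:,0]>.55)&(P[:,0]<.8)&(P[:,1]>.2)&(P[:,1]<.37)&(P[:,2]>.012)&(P[:,2]<.1)&(r<25); q=P[m]
    for lo,hi in((.03,.05),(.05,.07),(.08,.092)):
        t=q[(q[:,2]>lo)&(q[:,2]<hi)]; print(n,"mug",lo,t.min(0).round(3),t.max(0).round(3))
    m=(P[:,0]>.5)&(P[:,0]<.8)&(P[:,1]>-.4)&(P[:,1]<-.2)&(P[:,2]>.02)&(P[:,2]<.06); print("stapler",cv2.minAreaRect((P[m][:,:2]*1000).astype(np.float32)))
E
```

```text
scene [420. 176.] 112 zt0.052 rect [569.3 410.4] [51.4 49.8] 29.6 mec 567.2 411.3 59.1 fit [568.  411.3] 46.9
scene [337. 180.] 305 zt0.013 rect [377.3 293.3] [68.1 72.5] 48.6 mec 378.2 295.4 76.2 fit [376.9 293.6] 67.4
scene [317. 211.] 471 zt0.060 rect [464.1 104.1] [63.8 50.5] 37.9 mec 460.2 108.3 67.3 fit [459.7 109.8] 60.2
scene [385. 240.] 227 zt0.041 rect [650.  124.8] [40.  33.7] 27.8 mec 647.7 128.5 42.4 fit [647.9 128.4] 36.3
scene [258. 257.] 405 zt0.013 rect [467.3 -96.5] [56.7 58.1] 47.1 mec 467.1 -96.0 60.0 fit [467.1 -96.9] 54.4
scene [165. 283.] 891 zt0.012 rect [ 384.7 -280.6] [67.9 71. ] 45.1 mec 384.6 -280.5 91.9 fit [ 385.2 -280.4] 73.2
scene [309. 304.] 1100 zt0.012 rect [ 651.6 -134.5] [84.  82.4] 72.1 mec 651.5 -134.8 86.9 fit [ 651.7 -135.2] 79.8
scene [159. 367.] 932 zt0.049 rect [ 572.6 -418.1] [52.4 52.7] 29.5 mec 572.3 -417.8 73.1 fit [ 573.8 -418.4] 52.9
side [360. 164.] 265 zt0.049 rect [ 573.7 -416.5] [51.8 58.3] 27.9 mec 574.3 -416.7 74.0 fit [ 575.1 -415.7] 52.7
side [409. 205.] 446 zt0.012 rect [ 386.  -277.3] [68.3 71.3] 44.5 mec 385.1 -277.3 93.5 f
[... 493 characters left out ...]
 rect [378.8 295.3] [69.7 68.5] 71.8 mec 379.2 296.3 74.2 fit [378.5 296. ] 66.9
side [233. 371.] 483 zt0.051 rect [568.5 415.4] [52.2 53.9] 20.3 mec 569.0 415.7 56.5 fit [568.6 415.2] 48.4
scene mug 0.03 [0.6   0.231 0.03 ] [0.704 0.312 0.05 ]
scene mug 0.05 [0.596 0.23  0.05 ] [0.703 0.313 0.07 ]
scene mug 0.08 [0.594 0.232 0.08 ] [0.674 0.313 0.092]
stapler ((617.5313720703125, -320.0111083984375), (194.16546630859375, 81.43431091308594), 42.1074104309082)
side mug 0.03 [0.595 0.236 0.03 ] [0.701 0.316 0.05 ]
side mug 0.05 [0.595 0.236 0.05 ] [0.704 0.316 0.07 ]
side mug 0.08 [0.596 0.235 0.08 ] [0.675 0.316 0.092]
stapler ((611.5692138671875, -317.755859375), (203.9705047607422, 91.2700424194336), 42.705875396728516)
  return _methods._mean(a, axis=axis, dtype=dtype,
  ret = um.true_divide(
```

```bash
cat > go.py <<'E'
# usage: go.py x y z yaw  [x y z yaw ...]: deltas of targets in the present tool axes
import sys, numpy as np
from scipy.spatial.transform import Rotation as R
from bench import state
s=state(); A=R.from_euler("xyz",s["ee_rot"],degrees=True); a=list(map(float,sys.argv[1:]))
print("t%.1f"%s["time"],s["tcp_pos"].round(4),s["ee_rot"].round(1),"w%.3f"%s["grip_width"],"ff%.1f"%s["finger_force"])
for i in range(0,len(a),4):
    B=R.from_euler("xyz",[180,0,a[i+3]],degrees=True); d=A.inv().apply(np.array(a[i:i+3])-s["tcp_pos"])
    print("rot",(A.inv()*B).as_rotvec(degrees=True).round(1),"d",d.round(4),"rows %.1f"%max(np.linalg.norm(d)/.0417,(A.inv()*B).magnitude()*57.3/7.16))
E
python3 go.py 0.5733 -0.4173 0.14 28.7 0.5733 -0.4173 0.041 28.7
```

```text
t0.1 [ 0.2191 -0.4491  0.2277] [-179.9   -0.    26. ] w0.999 ff0.0
rot [-0.1 -0.  -2.7] d [0.3323 0.1268 0.0875] rows 8.8
rot [-0.1 -0.  -2.7] d [0.3323 0.1269 0.1865] rows 9.6
```

```bash
python3 -m crank '0 0 -1 0.08 0.03 0.02 1; 0 0 -2.7 0.3323 0.1268 0.0875 1; 0 0 -2.7 0.3323 0.1268 0.0875 1; 0 0 -2.7 0.3323 0.1268 0.0875 1; 0 0 -2.7 0.3323 0.1268 0.0875 1; 0 0 -2.7 0.3323 0.1268 0.0875 1; 0 0 -2.7 0.3323 0.1268 0.0875 1; 0 0 -2.7 0.3323 0.1268 0.0875 1; 0 0 -2.7 0.3323 0.1268 0.0875 1; 0 0 -2.7 0.3323 0.1268 0.0875 1; 0 0 -2.7 0.3323 0.1268 0.0875 1; 0 0 -2.7 0.3323 0.1268 0.0875 1'
python3 go.py 0.5733 -0.4173 0.041 28.7
python3 -c "
from h import *
print(state()['tcp_pos']); d=save('wrist','pics/w1.png'); print(d['hand_eye'])"
```

```text
time: 1.1
tcp_pos: [0.573, -0.4176, 0.1402]
ee_rot: [-180.0, 0.0, 28.7]
wrist_force: [-1.4, -1.0, 0.0]
grip_width: 0.998
finger_force: 0.0
t1.1 [ 0.573  -0.4176  0.1402] [-180.     0.    28.7] w0.998 ff0.0
rot [-0.  0.  0.] d [ 0.0005 -0.0001  0.0992] rows 2.4
[ 0.57299018 -0.41764845  0.14024626]
[[-1.63684801e-04 -9.56545902e-01 -2.91581738e-01  7.49762894e-02]
 [ 9.99999984e-01 -1.35558685e-04 -1.16662635e-04  1.16196455e-04]
 [ 7.20667279e-05 -2.91581753e-01  9.56545909e-01 -1.44599814e-01]
 [ 0.00000000e+00  0.00000000e+00  0.00000000e+00  1.00000000e+00]]
```

View pics/w1.png

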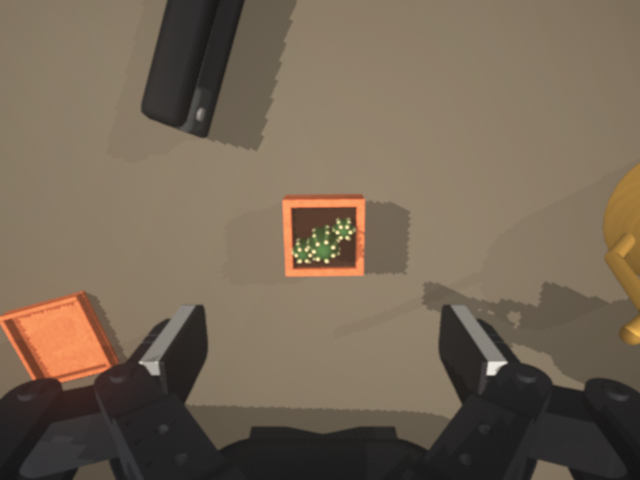

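The wrist view shows the square pot at (324,236), its sides square to the image and centred between the fingers at about (180,340) and (470,340). I descend and grip.

```bash
python3 -m crank '0 0 0 0 0 0.03 1; 0 0 0 0 0 0.06 1; 0 0 0 0 0 0.085 1; 0 0 0 0 0 0.099 1; 0 0 0 0 0 0.099 1; 0 0 0 0 0 0.099 0.4; 0 0 0 0 0 0.099 0.4; 0 0 0 0 0 0.099 0.2; 0 0 0 0 0 0.099 0.2; 0 0 0 0 0 0.099 0.2; 0 0 0 0 0 0.099 0.2; 0 0 0 0 0 0.099 0.2'
python3 -m crank '0 0 0 0 0 0 0.2; 0 0 0 0 0 0 0.2'
python3 go.py 0.385 -0.279 0.16 45
```

```text
time: 2.15
tcp_pos: [0.5741, -0.4181, 0.0443]
ee_rot: [179.9, -0.1, 28.7]
wrist_force: [-5.0, 4.2, 18.2]
grip_width: 0.381
finger_force: 67.6
time: 2.32
tcp_pos: [0.5741, -0.4181, 0.0442]
ee_rot: [179.9, -0.1, 28.7]
wrist_force: [-5.5, 4.6, 19.0]
grip_width: 0.384
finger_force: 67.5
t2.3 [ 0.5741 -0.4181  0.0442] [ 1.799e+02 -1.000e-01  2.870e+01] w0.384 ff67.5
rot [  0.2  -0.1 -16.3] d [-0.0989 -0.2126 -0.1164] rows 6.3
```

```bash
python3 -c "
from h import *
d=get_image('side'); f=d['frame'][110:230,290:450]; a=cv2.resize(f,None,fx=4,fy=4,interpolation=2)
d=get_image('wrist'); cv2.imwrite('pics/w2.png',np.vstack([a[:300,:640],cv2.resize(d['frame'],(400,300))[:, :] if 0 else np.pad(cv2.resize(d['frame'],(400,300)),((0,0),(0,240),(0,0)))]))"
```

```text
(no output)
```

View pics/w2.png

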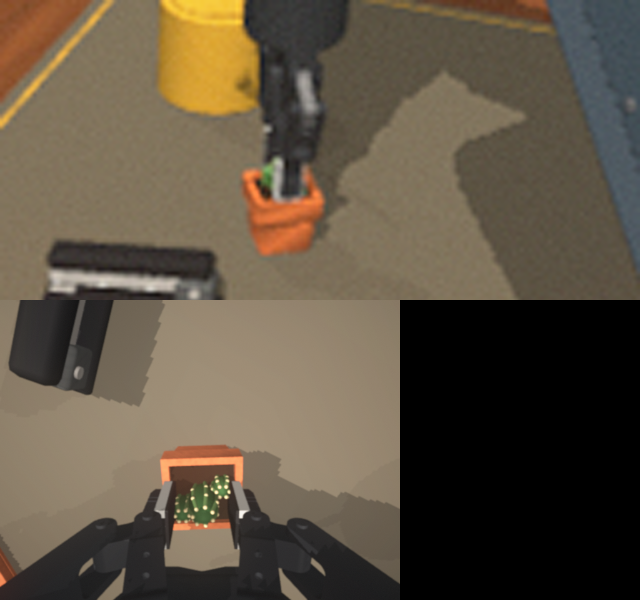

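The fingers closed inside the lip (the bottom-left view shows the pads on the cacti at about (165,515) and (240,515)). They closed before the arm had settled, and from too high. I ease them open slightly and lift straight out.

```bash
python3 -m crank '0 0 0 0 0 0 0.43; 0 0 0 0 0 0 0.43; 0 0 0 0 0 0 0.43; 0 0 0 0 0 0 0.43'; python3 -m crank '0 0 0 0 0 -0.01 0.43; 0 0 0 0 0 -0.02 0.43; 0 0 0 0 0 -0.03 0.43; 0 0 0 0 0 -0.045 0.43; 0 0 0 0 0 -0.06 0.43; 0 0 0 0 0 -0.08 0.43; 0 0 0 0 0 -0.1 0.43; 0 0 0 0 0 -0.1 0.43; 0 0 0 0 0 -0.1 0.43; 0 0 0 0 0 -0.1 0.43'
python3 -c "
from h import *
print(tip_extent); s=state(); print(s['tcp_pos'],s['ee_rot'])
d=save('wrist','pics/w3.png'); np.savez('w3.npz',**d)
d=get_image('scene'); np.savez('scene0.npz',**d);d=get_image('side'); np.savez('side0.npz',**d)"; python3 m.py 2>/dev/null| grep rect|grep -E -- "-4[0-9][0-9]\.| -39"
```

```text
time: 2.75
tcp_pos: [0.5743, -0.4184, 0.0437]
ee_rot: [179.8, -0.1, 28.7]
wrist_force: [-1.2, 0.2, 11.7]
grip_width: 0.431
finger_force: 5.7
time: 3.58
tcp_pos: [0.5734, -0.4176, 0.1417]
ee_rot: [180.0, -0.0, 28.7]
wrist_force: [-0.6, 0.1, -0.3]
grip_width: 0.434
finger_force: 0.0
0.019
[ 0.57340509 -0.41764689  0.1416549 ] [ 1.79998328e+02 -1.39015808e-03  2.87006386e+01]
scene [159. 367.] 936 zt0.048 rect [ 573.8 -418.4] [51.6 53.1] 32.2 mec 574.0 -418.9 70.1 fit [ 574.8 -419.1] 52.8
side [360. 164.] 272 zt0.049 rect [ 576.5 -419.3] [51.2 64.2] 30.5 mec 577.8 -418.8 74.8 fit [ 575.6 -417.7] 54.4
```

View pics/w3.png

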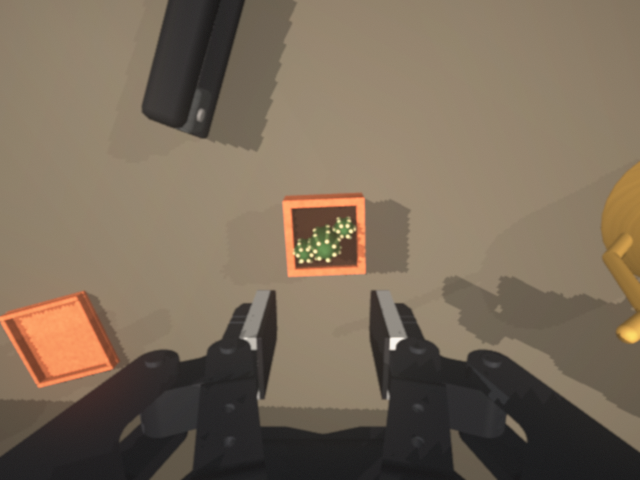

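The pot at (326,235) is upright and barely turned, about 1.5 degrees. I measure where the fingertips stand in tool coordinates, along with the pot.

Run:
```python
from h import *
d=dict(np.load('w3.npz')); H=d["hand_eye"]
v,u=np.mgrid[0:480,0:640]; z=d["range_z"]
P=np.stack([(u-d["cx"])/d["fx"]*z,(v-d["cy"])/d["fy"]*z,z],-1)@H[:3,:3].T+H[:3,3]
for n,(a,b,c,e) in dict(L=(285,400,235,280),R=(285,400,368,405)).items():
    q=P[a:b,c:e].reshape(-1,3); q=q[(q[:,2]<.05)&(q[:,2]>-.1)]; print(n,np.percentile(q,[1,50,99],0).round(4).tolist())
hsv=cv2.cvtColor(d["frame"],cv2.COLOR_BGR2HSV); m=(hsv[...,0]>3)&(hsv[...,0]<16)&(hsv[...,1]>140)&(P[...,2]<.102)&(P[...,2]>.07)
q=P[m]; print(cv2.minAreaRect((q[:,:2]*1000).astype(np.float32)),np.percentile(q[:,2],[2,50]))
```

```text
L [[-0.0097, -0.0303, -0.0743], [0.0113, -0.0197, -0.0373], [0.0181, -0.0149, -0.0059]]
R [[-0.0098, 0.0148, -0.0741], [0.0111, 0.0193, -0.036], [0.018, 0.0287, -0.0058]]
((0.3521251678466797, 1.1888751983642578), (49.93193054199219, 50.58927917480469), 87.5492172241211) [0.09358259 0.09509019]
```

Run:
```python
from h import *
d=dict(np.load('w3.npz')); H=d["hand_eye"]
v,u=np.mgrid[0:480,0:640]; z=d["range_z"]
P=np.stack([(u-d["cx"])/d["fx"]*z,(v-d["cy"])/d["fy"]*z,z],-1)@H[:3,:3].T+H[:3,3]
for r in (288,292,296,305,320,350,380): print(r,[(c,P[r,c].round(3).tolist()) for c in (256,264,270,273)])
d=get_image('scene'); P=None
v,u=np.mgrid[0:480,0:640]; P=world(d,u.ravel(),v.ravel()); t=state()['tcp_pos']
q=P[(np.linalg.norm(P[:,:2]-t[:2],axis=1)<.06)&(P[:,2]>.09)&(P[:,2]<.2)]; print("scene finger low z",np.percentile(q[:,2],[0,1,5]),t)
```

```text
288 [(256, [-0.055, -0.052, 0.141]), (264, [-0.056, -0.046, 0.142]), (270, [-0.055, -0.041, 0.142]), (273, [-0.056, -0.039, 0.143])]
292 [(256, [0.012, -0.025, -0.009]), (264, [0.012, -0.022, -0.009]), (270, [0.012, -0.02, -0.009]), (273, [0.012, -0.018, -0.009])]
296 [(256, [0.012, -0.024, -0.012]), (264, [0.012, -0.021, -0.014]), (270, [0.011, -0.019, -0.011]), (273, [0.011, -0.018, -0.01])]
305 [(256, [0.012, -0.023, -0.02]), (264, [0.011, -0.02, -0.019]), (270, [0.012, -0.018, -0.02]), (273, [0.007, -0.018, -0.011])]
320 [(256, [0.012, -0.021, -0.03]), (264, [0.011, -0.019, -0.029]), (270, [0.006, -0.018, -0.02]), (273, [0.002, -0.018, -0.013])]
350 [(256, [0.007, -0.02, -0.041]), (264, [0.004, -0.018, -0.036]), (270, [-0.004, -0.018, -0.024]), (273, [-0.009, -0.018, -0.016])]
380 [(256, [-0.002, -0.02, -0.043]), (264, [-0.005, -0.018, -0.039]), (270, [-0.14, -0.045, 0.141]), (273, [-0.141, -0.042, 0.142])]
scene finger low z [0.1431579  0.1456911  0.14946361] [ 0.57308743 -0.41740541  0.14080619]
```

The pads are 37 mm apart, so the opening scale is linear. The tips stand about 5 mm behind the stated TCP, not 19 mm ahead of it. I measure this at the openings I'll use.

```bash
cat > tip.py <<'E'
from h import *
d=get_image('wrist'); H=d["hand_eye"]; v,u=np.mgrid[0:480,0:640]; z=d["range_z"]
P=np.stack([(u-d["cx"])/d["fx"]*z,(v-d["cy"])/d["fy"]*z,z],-1)@H[:3,:3].T+H[:3,3]
q=P[(z>0)&(P[...,2]<.06)&(P[...,2]>-.12)&(abs(P[...,0])<.02)&(abs(P[...,1])<.07)]; print("w",state()["grip_width"],"wrist tip z",np.percentile(q[:,2],[99,99.8,100]).round(4))
d=get_image('scene'); Q=world(d,u.ravel(),v.ravel()); t=state()['tcp_pos']
q=Q[(np.linalg.norm(Q[:,:2]-t[:2],axis=1)<.06)&(Q[:,2]>.09)&(Q[:,2]<.2)]; print("scene tip z",(t[2]-np.percentile(q[:,2],[1,.2,0])).round(4))
E
python3 tip.py
python3 -m crank '0 0 0 0 0 0 0.6; 0 0 0 0 0 0 0.6; 0 0 0 0 0 0 0.6; 0 0 0 0 0 0 0.6'; python3 tip.py
python3 -m crank '0 0 0 0 0 0 0.8; 0 0 0 0 0 0 0.8; 0 0 0 0 0 0 0.8; 0 0 0 0 0 0 0.8'; python3 tip.py
python3 -m crank '0 0 0 0 0 0 1; 0 0 0 0 0 0 1; 0 0 0 0 0 0 1; 0 0 0 0 0 0 1'; python3 tip.py
```

```text
w 0.4284267728013546 wrist tip z [-0.0124 -0.0068 -0.0028]
scene tip z [-0.0044 -0.0028 -0.0019]
time: 4.22
tcp_pos: [0.5734, -0.4177, 0.1416]
ee_rot: [-180.0, -0.0, 28.7]
wrist_force: [-0.1, -0.3, 0.1]
grip_width: 0.596
finger_force: 0.0
w 0.5973698820724179 wrist tip z [-0.0134 -0.008  -0.0042]
scene tip z [-0.0066 -0.0059 -0.0056]
time: 4.65
tcp_pos: [0.5734, -0.4177, 0.1416]
ee_rot: [-180.0, -0.0, 28.7]
wrist_force: [0.7, 0.2, 0.5]
grip_width: 0.8
finger_force: 0.0
w 0.7973185971021899 wrist tip z [-0.0159 -0.0114 -0.0085]
scene tip z [-0.0107 -0.0101 -0.0086]
time: 5.08
tcp_pos: [0.5734, -0.4177, 0.1416]
ee_rot: [-180.0, 0.0, 28.7]
wrist_force: [-0.3, -0.3, -0.3]
grip_width: 0.998
finger_force: 0.0
w 1.0001086436933797 wrist tip z [-0.0206 -0.0167 -0.0147]
scene tip z [-0.0158 -0.0147 -0.0135]
```

The readings agree: the tips lie 5, 9 and 14 mm behind the TCP at openings 0.6, 0.8 and 1.0, so I grip lower by that amount. I retry the square pot with the arm settled before closing.

```bash
python3 -m crank '0 0 -2.5 0 0.001 0.04 0.85; 0 0 -2.5 0 0.001 0.07 0.85; 0 0 -2.5 0 0.001 0.095 0.85; 0 0 -2.5 0 0.001 0.116 0.85; 0 0 -2.5 0 0.001 0.116 0.85; 0 0 -2.5 0 0.001 0.116 0.85; 0 0 -2.5 0 0.001 0.116 0.85; 0 0 -2.5 0 0.001 0.116 0.85'
python3 -m crank '0 0 0 0 0 0 0.7; 0 0 0 0 0 0 0.5; 0 0 0 0 0 0 0.4; 0 0 0 0 0 0 0.4; 0 0 0 0 0 0 0.4; 0 0 0 0 0 0 0.4'
python3 go.py 0.385 -0.279 0.16 45
```

```text
time: 5.85
tcp_pos: [0.5749, -0.4193, 0.0278]
ee_rot: [179.8, -0.1, 31.2]
wrist_force: [-0.1, -0.6, 0.4]
grip_width: 0.848
finger_force: 0.0
time: 6.35
tcp_pos: [0.5746, -0.4191, 0.0271]
ee_rot: [179.9, -0.0, 31.2]
wrist_force: [-1.6, 1.0, 8.8]
grip_width: 0.572
finger_force: 62.8
t6.3 [ 0.5746 -0.4191  0.0271] [179.9  -0.   31.2] w0.572 ff62.8
rot [  0.1  -0.  -13.8] d [-0.0895 -0.2177 -0.1334] rows 6.5
```

```bash
python3 -m crank '0 0 0 0 0 -0.01 0.4; 0 0 0 0 0 -0.02 0.4; 0 0 0 0 0 -0.04 0.4; 0 0 0 0 0 -0.06 0.4; 0 0 0 0 0 -0.075 0.4; 0 0 0 0 0 -0.075 0.4; 0 0 0 0 0 -0.075 0.4'
python3 go.py 0.385 -0.279 0.1 45 0.385 -0.279 0.03 45; python3 -c "
from h import *
save('wrist','pics/w4.png')"
```

```text
time: 6.93
tcp_pos: [0.5745, -0.419, 0.1021]
ee_rot: [179.9, -0.1, 31.2]
wrist_force: [-0.5, -0.1, -2.0]
grip_width: 0.566
finger_force: 62.3
t6.9 [ 0.5745 -0.419   0.1021] [ 1.799e+02 -1.000e-01  3.120e+01] w0.566 ff62.3
rot [  0.1  -0.  -13.8] d [-0.0896 -0.2179  0.0015] rows 5.7
rot [  0.1  -0.  -13.8] d [-0.0897 -0.2181  0.0715] rows 5.9
```

View pics/w4.png

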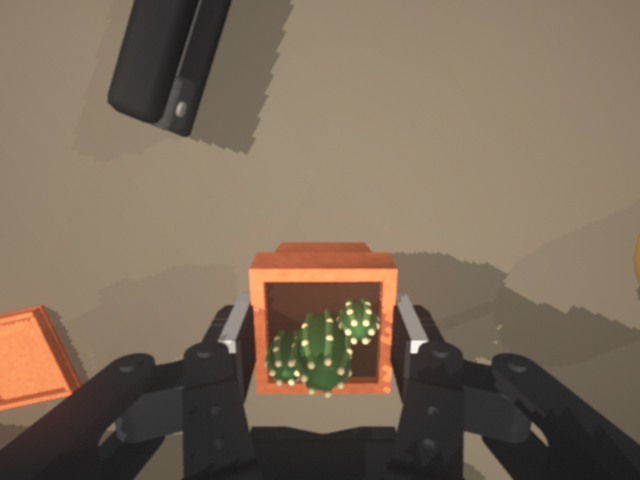

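The view shows the square pot held by its collar, lip at (323,268) and pads at (237,325) and (408,325), and lifted clear. On to its saucer.

```bash
python3 -m crank '0 0 -3 -0.015 -0.035 0 0.4; 0 0 -6 -0.03 -0.07 0 0.4; 0 0 -9 -0.045 -0.11 0 0.4; 0 0 -12 -0.06 -0.146 0 0.4; 0 0 -13.8 -0.075 -0.182 0 0.4; 0 0 -13.8 -0.0895 -0.2178 0.002 0.4; 0 0 -13.8 -0.0895 -0.2178 0.002 0.4; 0 0 -13.8 -0.0895 -0.2178 0.002 0.4; 0 0 -13.8 -0.0895 -0.2178 0.002 0.4; 0 0 -13.8 -0.0895 -0.2178 0.002 0.4'
python3 go.py 0.385 -0.279 0.031 45
cat > wr.py <<'E'
# terracotta blobs seen by the wrist: positions in world via tool pose
import sys
from h import *
from scipy.spatial.transform import Rotation as R
s=state(); d=get_image('wrist'); H=d["hand_eye"]; v,u=np.mgrid[0:480,0:640]; z=d["range_z"]
P=np.stack([(u-d["cx"])/d["fx"]*z,(v-d["cy"])/d["fy"]*z,z],-1)@H[:3,:3].T+H[:3,3]
W=R.from_euler("xyz",s["ee_rot"],degrees=True).apply(P.reshape(-1,3)).reshape(P.shape)+s["tcp_pos"]
h=cv2.cvtColor(d["frame"],cv2.COLOR_BGR2HSV); m=((h[...,0]>3)&(h[...,0]<16)&(h[...,1]>140)&(h[...,2]>70)&(z>0)).astype(np.uint8)
k,lab,st,c=cv2.connectedComponentsWithStats(m)
for i in range(1,k):
    if st[i,4]<300: continue
    q=W[lab==i]; zt=np.percentile(q[:,2],97); q=q[q[:,2]>zt-.006]; f=(q[:,:2]*1000).astype(np.float32); r=cv2.minAreaRect(f)
    print(c[i].round(),st[i,4],"zt %.4f"%zt,"rect",np.round(r[0],1),np.round(r[1],1),round(r[2],1),"mec",np.round(cv2.minEnclosingCircle(f)[0],1),round(2*cv2.minEnclosingCircle(f)[1],1))
if len(sys.argv)>1: cv2.imwrite(sys.argv[1],d["frame"])
E
python3 wr.py
```

```text
time: 7.82
tcp_pos: [0.3853, -0.2792, 0.0985]
ee_rot: [180.0, -0.0, 45.0]
wrist_force: [0.3, -0.8, -1.1]
grip_width: 0.567
finger_force: 62.5
t7.8 [ 0.3853 -0.2792  0.0985] [180.  -0.  45.] w0.567 ff62.5
rot [ 0. -0. -0.] d [-0.0001 -0.0004  0.0675] rows 1.6
[324. 266.] 15859 zt 0.1190 rect [ 385.7 -279.7] [51.7 51. ] 45.1 mec [ 385.7 -279.1] 70.2
```

```bash
python3 -m crank '0 0 0 0 0 0.02 0.4; 0 0 0 0 0 0.04 0.4; 0 0 0 0 0 0.053 0.4; 0 0 0 0 0 0.06 0.4; 0 0 0 0 0 0.064 0.4; 0 0 0 0 0 0.067 0.4; 0 0 0 0 0 0.067 0.4; 0 0 0 0 0 0.067 0.4'; python3 wr.py
```

```text
time: 8.53
tcp_pos: [0.385, -0.2789, 0.0321]
ee_rot: [180.0, -0.0, 45.0]
wrist_force: [0.2, -0.1, -2.0]
grip_width: 0.569
finger_force: 62.5
[325. 274.] 15133 zt 0.0526 rect [ 385.3 -279.4] [51.8 50.9] 44.8 mec [ 385.2 -278.9] 70.6
```

```bash
python3 -m crank '0 0 0 0 0 0.001 0.4; 0 0 0 0 0 0.001 0.4; 0 0 0 0 0 0.001 0.6; 0 0 0 0 0 0.001 0.7; 0 0 0 0 0 0.001 0.8; 0 0 0 0 0 0.001 0.8; 0 0 0 0 0 0.001 0.8'; python3 -m crank '0 0 0 0 0 -0.02 0.8; 0 0 0 0 0 -0.05 0.8; 0 0 0 0 0 -0.09 0.8; 0 0 0 0 0 -0.12 1; 0 0 0 0 0 -0.12 1; 0 0 0 0 0 -0.12 1'; python3 wr.py; python3 go.py 0.4597 0.1115 0.15 0
```

```text
time: 9.17
tcp_pos: [0.3845, -0.2786, 0.0306]
ee_rot: [-180.0, 0.0, 45.0]
wrist_force: [-0.0, 0.3, -0.9]
grip_width: 0.801
finger_force: 0.0
time: 9.67
tcp_pos: [0.3855, -0.2793, 0.1522]
ee_rot: [179.8, -0.0, 45.0]
wrist_force: [0.2, 0.1, 0.3]
grip_width: 1.002
finger_force: 0.0
[324. 213.] 5264 zt 0.0518 rect [ 384.9 -278.7] [50.5 50.2] 45.0 mec [ 384.9 -278.9] 70.5
t9.7 [ 0.3847 -0.2787  0.1507] [180.  -0.  45.] w1.003 ff0.0
rot [ 0. -0. 45.] d [ 0.329  -0.2229  0.0006] rows 9.5
```

The square pot is seated: lip at z 0.0518, centred within 1 mm, aligned. Next, the large pot.

```bash
python3 -m crank '0 0 0 0.11 -0.075 0 1; 0 0 0 0.329 -0.223 0 1; 0 0 0 0.329 -0.223 0 1; 0 0 0 0.329 -0.223 0 1; 0 0 0 0.329 -0.223 0 1; 0 0 0 0.329 -0.223 0 1; 0 0 0 0.329 -0.223 0 1; 0 0 0 0.329 -0.223 0 1; 0 0 0 0.329 -0.223 0 1; 0 0 0 0.329 -0.223 0 1; 0 0 0 0.329 -0.223 0 1; 0 0 0 0.329 -0.223 0 1'; python3 -m crank '0 0 0 0 0 0 1; 0 0 0 0 0 0 1'; python3 wr.py; python3 go.py 0.4597 0.1115 0.036 45
```

```text
time: 10.72
tcp_pos: [0.4587, 0.1125, 0.1492]
ee_rot: [-179.9, 0.1, 45.1]
wrist_force: [-0.3, -0.5, -0.1]
grip_width: 1.001
finger_force: 0.0
time: 10.88
tcp_pos: [0.459, 0.1106, 0.1501]
ee_rot: [-180.0, 0.1, 44.9]
wrist_force: [0.0, 0.6, 0.5]
grip_width: 1.002
finger_force: 0.0
[518.  11.] 1196 zt 0.0400 rect [636.3 120.2] [11.5 36.3] 44.6 mec [639.7 123.5] 36.3
[ 50. 115.] 8820 zt 0.0114 rect [378.8 293.7] [70.5 69.7] 28.3 mec [378.2 294.8] 72.5
[322. 219.] 2293 zt 0.0600 rect [461.5 113.1] [61.3 65.2] 46.9 mec [459.9 111.5] 66.1
t10.9 [0.4592 0.1106 0.1503] [-180.     0.    44.9] w0.999 ff0.0
rot [-0.   0.  -0.1] d [ 0.0011 -0.0002  0.1143] rows 2.7
```

The wrist view confirms the large pot at (459.9, 111.5) mm.

```bash
python3 -m crank '0 0 0 0.001 0 0.04 1; 0 0 0 0.001 0 0.07 1; 0 0 0 0.001 0 0.095 1; 0 0 0 0.001 0 0.108 1; 0 0 0 0.001 0 0.115 1; 0 0 0 0.001 0 0.115 1; 0 0 0 0.001 0 0.115 1; 0 0 0 0.001 0 0.115 1'
python3 -m crank '0 0 0 0 0 0 0.8; 0 0 0 0 0 0 0.6; 0 0 0 0 0 0 0.55; 0 0 0 0 0 0 0.55; 0 0 0 0 0 0 0.55; 0 0 0 0 0 0 0.55'
python3 -m crank '0 0 0 0 0 -0.01 0.55; 0 0 0 0 0 -0.03 0.55; 0 0 0 0 0 -0.05 0.55; 0 0 0 0 0 -0.075 0.55; 0 0 0 0 0 -0.075 0.55; 0 0 0 0 0 -0.075 0.55'
python3 wr.py; python3 go.py 0.652 -0.1333 0.11 45
```

```text
time: 11.6
tcp_pos: [0.461, 0.1123, 0.0367]
ee_rot: [179.9, -0.1, 45.0]
wrist_force: [0.5, -0.6, 0.2]
grip_width: 1.0
finger_force: 0.0
time: 12.1
tcp_pos: [0.4608, 0.1127, 0.0369]
ee_rot: [180.0, -0.1, 45.0]
wrist_force: [-4.4, -0.5, 16.2]
grip_width: 0.747
finger_force: 61.9
time: 12.6
tcp_pos: [0.4612, 0.1127, 0.1118]
ee_rot: [179.9, -0.1, 45.0]
wrist_force: [0.4, -0.1, -2.4]
grip_width: 0.746
finger_force: 67.4
[550.   6.] 1024 zt 0.0398 rect [634.6 118.1] [ 6.  27.4] 45.1 mec [636.1 119.6] 27.4
[ 30. 125.] 6995 zt 0.0112 rect [385.3 282.9] [71.1 43.9] 31.7 mec [378.4 294.3] 71.4
[322. 283.] 6930 zt 0.1346 rect [467.9 119.2] [44.9 64.5] 45.9 mec [460.7 112. ] 66.7
t12.7 [0.4604 0.1125 0.1107] [180.  -0.  45.] w0.746 ff67.4
rot [ 0. -0.  0.] d [-0.0383  0.3093  0.0009] rows 7.5
```

```bash
python3 -m crank '0 0 0 -0.003 0.03 0 0.55; 0 0 0 -0.008 0.068 0 0.55; 0 0 0 -0.013 0.106 0 0.55; 0 0 0 -0.018 0.144 0 0.55; 0 0 0 -0.023 0.182 0 0.55; 0 0 0 -0.028 0.22 0 0.55; 0 0 0 -0.033 0.258 0 0.55; 0 0 0 -0.036 0.29 0 0.55; 0 0 0 -0.0383 0.3093 0 0.55; 0 0 0 -0.0383 0.3093 0 0.55; 0 0 0 -0.0383 0.3093 0 0.55; 0 0 0 -0.0383 0.3093 0 0.55'; python3 wr.py pics/w5.png; python3 go.py 0.652 -0.1333 0.041 45
```

```text
time: 13.65
tcp_pos: [0.651, -0.1329, 0.1094]
ee_rot: [-179.9, 0.1, 45.0]
wrist_force: [-1.5, -0.0, -3.0]
grip_width: 0.748
finger_force: 67.5
[628.  16.] 833 zt 0.0002 rect [ 868.  -167.1] [14.5 34.9] 0.3 mec [ 861.6 -167.1] 34.9
[325. 247.] 14826 zt 0.1318 rect [ 657.1 -128.3] [48.6 65.3] 39.3 mec [ 650.7 -133.6] 66.7
[107. 354.] 2072 zt 0.1605 rect [618.6 -85.9] [ 6.2 14.9] 40.2 mec [618.3 -86.1] 15.3
t13.7 [ 0.6511 -0.1326  0.1099] [-179.9    0.    45. ] w0.746 ff67.5
rot [-0.1  0.   0. ] d [0.0002 0.0012 0.0688] rows 1.7
```

```bash
python3 -m crank '0 0 0 0.001 0.001 0.02 0.55; 0 0 0 0.001 0.001 0.04 0.55; 0 0 0 0.001 0.001 0.053 0.55; 0 0 0 0.001 0.001 0.06 0.55; 0 0 0 0.001 0.001 0.065 0.55; 0 0 0 0.001 0.001 0.068 0.55; 0 0 0 0.001 0.001 0.068 0.55; 0 0 0 0.001 0.001 0.068 0.55'; python3 wr.py
```

```text
time: 14.37
tcp_pos: [0.6536, -0.1333, 0.0434]
ee_rot: [180.0, -0.0, 45.0]
wrist_force: [0.1, -0.3, -1.7]
grip_width: 0.747
finger_force: 67.6
[323. 258.] 14426 zt 0.0658 rect [ 659.6 -129.1] [48.9 65.7] 37.9 mec [ 653.1 -134.3] 66.7
[ 15. 416.] 491 zt 0.1173 rect [616.9 -78.7] [0.6 2.8] 88.6 mec [616.9 -78.5] 2.9
```

```bash
python3 -m crank '0 0 0 0 0 0.001 0.55; 0 0 0 0 0 0.002 0.55; 0 0 0 0 0 0.003 0.55; 0 0 0 0 0 0.003 0.55; 0 0 0 0 0 0.003 0.55';python3 -m crank '0 0 0 0 0 0 0.75; 0 0 0 0 0 0 0.8; 0 0 0 0 0 0 0.9; 0 0 0 0 0 0 1; 0 0 0 0 0 0 1; 0 0 0 0 0 0 1'; python3 -m crank '0 0 0 0 0 -0.02 1; 0 0 0 0 0 -0.05 1; 0 0 0 0 0 -0.09 1; 0 0 0 0 0 -0.12 1; 0 0 0 0 0 -0.12 1; 0 0 0 0 0 -0.12 1'; python3 wr.py pics/w6.png; python3 go.py 0.6475 0.131 0.15 45
```

```text
time: 14.83
tcp_pos: [0.6536, -0.1335, 0.041]
ee_rot: [179.9, -0.0, 45.0]
wrist_force: [-5.7, 0.7, 13.2]
grip_width: 0.747
finger_force: 69.4
time: 15.33
tcp_pos: [0.6532, -0.1334, 0.0395]
ee_rot: [-180.0, 0.0, 45.0]
wrist_force: [0.4, 1.2, 0.3]
grip_width: 1.001
finger_force: 0.0
time: 15.83
tcp_pos: [0.6544, -0.1336, 0.1615]
ee_rot: [179.8, -0.1, 45.0]
wrist_force: [-0.2, 0.5, -0.8]
grip_width: 0.998
finger_force: 0.0
[603.  48.] 8078 zt 0.0002 rect [ 887.8 -197.2] [ 53.7 137.7] 0.1 mec [ 862.3 -197.3] 137.7
[321. 204.] 4733 zt 0.0637 rect [ 654.2 -133.2] [61.7 65.3] 47.4 mec [ 652.7 -134.6] 66.1
[127. 331.] 2297 zt 0.0121 rect [532.  -81.9] [188.8  35.6] 2.9 mec [532.5 -93.2] 188.8
t15.9 [ 0.6534 -0.1334  0.1597] [180.  -0.  45.] w0.998 ff0.0
rot [ 0. -0. -0.] d [ 0.1828 -0.1912  0.0097] rows 6.3
```

View pics/w6.png

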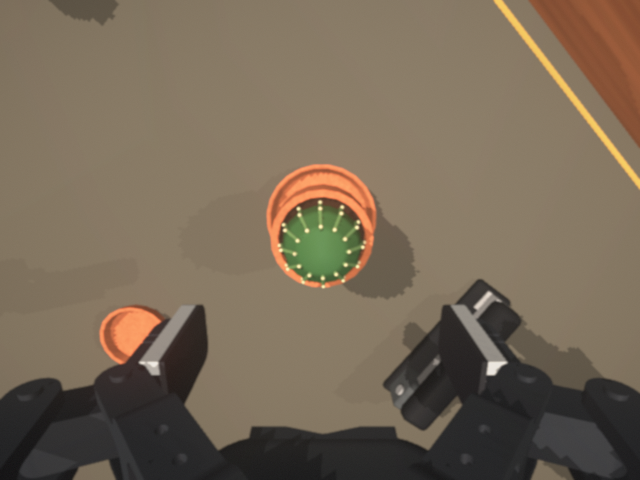

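The large pot at (322,240) is seated in its saucer at (322,225), lip height 0.0637, as expected. Next, the small pot.

```bash
python3 -m crank '0 0 0 0.06 -0.06 0 1; 0 0 0 0.1828 -0.1912 0.005 1; 0 0 0 0.1828 -0.1912 0.005 1; 0 0 0 0.1828 -0.1912 0.005 0.9; 0 0 0 0.1828 -0.1912 0.005 0.8; 0 0 0 0.1828 -0.1912 0.005 0.8; 0 0 0 0.1828 -0.1912 0.005 0.8; 0 0 0 0.1828 -0.1912 0.005 0.8; 0 0 0 0.1828 -0.1912 0.005 0.8; 0 0 0 0.1828 -0.1912 0.005 0.8'; python3 wr.py; python3 go.py 0.6475 0.131 0.020 45
```

```text
time: 16.72
tcp_pos: [0.6469, 0.1301, 0.1536]
ee_rot: [-180.0, 0.1, 45.0]
wrist_force: [-0.7, -1.3, -0.8]
grip_width: 0.8
finger_force: 0.0
[612.  37.] 4754 zt 0.0002 rect [880.8  73.3] [ 40.2 101.3] 0.2 mec [862.   73.3] 101.3
[323. 221.] 1241 zt 0.0401 rect [648.  130.3] [41.2 40.9] 36.9 mec [648.  130.5] 41.8
[522. 459.] 415 zt 0.2168 rect [677.2  88.6] [ 2.4 10.9] 11.3 mec [676.5  88.4] 11.0
t16.8 [0.6471 0.1298 0.1539] [-1.80e+02  1.00e-01  4.49e+01] w0.799 ff0.0
rot [-0.   0.1 -0.1] d [ 0.0013 -0.0005  0.1339] rows 3.2
```

```bash
python3 -m crank '0 0 0 0.001 0 0.04 0.8; 0 0 0 0.001 0 0.08 0.8; 0 0 0 0.001 0 0.11 0.8; 0 0 0 0.001 0 0.126 0.8; 0 0 0 0.001 0 0.134 0.8; 0 0 0 0.001 0 0.134 0.8; 0 0 0 0.001 0 0.134 0.8; 0 0 0 0.001 0 0.134 0.8'
python3 -m crank '0 0 0 0 0 0 0.6; 0 0 0 0 0 0 0.5; 0 0 0 0 0 0 0.35; 0 0 0 0 0 0 0.35; 0 0 0 0 0 0 0.35; 0 0 0 0 0 0 0.35; 0 0 0 0 0 0 0.35'
python3 -m crank '0 0 0 0 0 -0.01 0.35; 0 0 0 0 0 -0.03 0.35; 0 0 0 0 0 -0.06 0.35; 0 0 0 0 0 -0.1 0.35; 0 0 0 0 0 -0.11 0.35; 0 0 0 0 0 -0.11 0.35; 0 0 0 0 0 -0.11 0.35'
python3 wr.py; python3 go.py 0.467 -0.0955 0.13 45
```

```text
time: 17.43
tcp_pos: [0.6492, 0.1315, 0.0223]
ee_rot: [179.9, -0.1, 45.0]
wrist_force: [0.7, 0.0, -0.8]
grip_width: 0.798
finger_force: 0.0
time: 18.02
tcp_pos: [0.6488, 0.132, 0.0222]
ee_rot: [179.9, -0.1, 45.0]
wrist_force: [-2.6, -0.6, 11.0]
grip_width: 0.466
finger_force: 59.3
time: 18.6
tcp_pos: [0.6485, 0.1319, 0.1318]
ee_rot: [179.9, -0.1, 45.0]
wrist_force: [-1.5, -0.4, -1.2]
grip_width: 0.462
finger_force: 60.5
[619.  28.] 2691 zt 0.0002 rect [874.3  85.9] [69.8 27.5] 88.9 mec [861.5  86.1] 69.8
[322. 301.] 4092 zt 0.1494 rect [651.  134.3] [32.8 40.3] 46.0 mec [647.5 130.9] 42.6
t18.6 [0.6479 0.1318 0.1305] [-180.    0.   45.] w0.463 ff60.5
rot [-0.  0.  0.] d [-0.2886  0.0328  0.0005] rows 7.0
```

```bash
python3 -m crank '0 0 0 -0.03 0.003 0 0.35; 0 0 0 -0.068 0.008 0 0.35; 0 0 0 -0.106 0.012 0 0.35; 0 0 0 -0.144 0.016 0 0.35; 0 0 0 -0.182 0.02 0 0.35; 0 0 0 -0.22 0.025 0 0.35; 0 0 0 -0.258 0.029 0 0.35; 0 0 0 -0.2886 0.0328 0.02 0.35; 0 0 0 -0.2886 0.0328 0.04 0.35; 0 0 0 -0.2886 0.0328 0.04 0.35; 0 0 0 -0.2886 0.0328 0.04 0.35; 0 0 0 -0.2886 0.0328 0.04 0.35'; python3 wr.py; python3 go.py 0.4672 -0.095 0.026 45
```

```text
time: 19.65
tcp_pos: [0.4675, -0.095, 0.091]
ee_rot: [-180.0, 0.0, 45.0]
wrist_force: [0.7, -0.2, -0.4]
grip_width: 0.468
finger_force: 60.6
[597.  69.] 11746 zt 0.0590 rect [ 627.1 -118.9] [41.3  8.4] 58.8 mec [ 630.6 -121. ] 41.3
[324. 264.] 9828 zt 0.1083 rect [470.  -92.5] [32.5 40.4] 46.7 mec [466.5 -96.2] 42.9
[463. 459.] 537 zt 0.0119 rect [ 460.  -198.9] [214.3  12.3] 67.0 mec [ 454.5 -196.6] 214.3
t19.7 [ 0.468  -0.0949  0.0913] [180.   -0.   45.1] w0.465 ff60.6
rot [ 0.  -0.   0.1] d [-0.0006 -0.0005  0.0653] rows 1.6
```

Pot centre is (466.5, -96.2) mm against saucer (467, -95.5). Lowering.

```bash
python3 -m crank '0 0 0 0 0 0.02 0.35; 0 0 0 0 0 0.04 0.35; 0 0 0 0 0 0.053 0.35; 0 0 0 0 0 0.06 0.35; 0 0 0 0 0 0.063 0.35; 0 0 0 0 0 0.064 0.35; 0 0 0 0 0 0.064 0.35; 0 0 0 0 0 0.064 0.35'; python3 wr.py
```

```text
time: 20.37
tcp_pos: [0.4678, -0.0955, 0.0274]
ee_rot: [179.9, -0.0, 45.0]
wrist_force: [0.9, -0.3, -0.5]
grip_width: 0.466
finger_force: 60.6
[634.  60.] 865 zt 0.0114 rect [ 618.7 -113.4] [33.2  6.3] 57.6 mec [ 620.9 -114.9] 33.2
[323. 279.] 8861 zt 0.0447 rect [470.2 -93.3] [33.2 40.1] 46.4 mec [467.  -96.6] 42.4
```

```bash
python3 -m crank '0 0 0 0 0 0.001 0.35; 0 0 0 0 0 0.002 0.35; 0 0 0 0 0 0.002 0.35; 0 0 0 0 0 0.002 0.35';python3 -m crank '0 0 0 0 0 0 0.45; 0 0 0 0 0 0 0.55; 0 0 0 0 0 0 0.65; 0 0 0 0 0 0 0.75; 0 0 0 0 0 0 0.75; 0 0 0 0 0 0 0.75'; python3 -m crank '0 0 0 0 0 -0.02 0.75; 0 0 0 0 0 -0.05 0.75; 0 0 0 0 0 -0.09 0.75; 0 0 0 0 0 -0.13 0.85; 0 0 0 0 0 -0.15 0.85; 0 0 0 0 0 -0.15 0.85; 0 0 0 0 0 -0.15 0.85'; python3 wr.py; python3 go.py 0.5685 0.4135 0.18 45
```

```text
time: 20.75
tcp_pos: [0.4678, -0.0956, 0.026]
ee_rot: [179.9, -0.1, 45.0]
wrist_force: [-6.7, 2.6, 24.8]
grip_width: 0.462
finger_force: 63.4
time: 21.25
tcp_pos: [0.4671, -0.0955, 0.0246]
ee_rot: [-180.0, 0.0, 45.0]
wrist_force: [-0.3, -0.2, 0.2]
grip_width: 0.746
finger_force: 0.0
time: 21.83
tcp_pos: [0.4678, -0.0956, 0.1755]
ee_rot: [179.9, -0.1, 45.0]
wrist_force: [0.4, 0.5, -0.6]
grip_width: 0.849
finger_force: 0.0
[531.  72.] 8109 zt 0.0636 rect [ 648.5 -131.2] [65.3 56.3] 48.1 mec [ 652.3 -134.4] 67.0
[323. 207.] 2663 zt 0.0438 rect [466.8 -96.8] [41.3 40.9] 82.8 mec [466.7 -96.8] 41.8
[397. 397.] 3735 zt 0.0513 rect [ 453.7 -190. ] [197.4  47.1] 52.5 mec [ 451. -188.] 201.2
t21.9 [ 0.4671 -0.0955  0.1743] [180.   0.  45.] w0.848 ff0.0
rot [ 0.  0. -0.] d [ 0.4316 -0.2882 -0.0057] rows 12.4
```

```bash
python3 -m crank '0 0 0 0.03 -0.02 -0.005 0.85; 0 0 0 0.4 -0.267 -0.005 0.85; 0 0 0 0.4 -0.267 -0.005 0.85; 0 0 0 0.4 -0.267 -0.005 0.85; 0 0 0 0.4 -0.267 -0.005 0.85; 0 0 0 0.4 -0.267 -0.005 0.85; 0 0 0 0.4 -0.267 -0.005 0.85; 0 0 0 0.4 -0.267 -0.005 0.85; 0 0 0 0.4 -0.267 -0.005 0.85; 0 0 0 0.4 -0.267 -0.005 0.85; 0 0 0 0.4 -0.267 -0.005 0.85; 0 0 0 0.4 -0.267 -0.005 0.85'; python3 -m crank '0 0 0 0.0316 -0.0212 0 0.85; 0 0 0 0.0316 -0.0212 0 0.85; 0 0 0 0.0316 -0.0212 0 0.85; 0 0 0 0.0316 -0.0212 0 0.85'; python3 wr.py pics/w7.png; python3 go.py 0.5685 0.4135 0.026 45
```

```text
time: 22.88
tcp_pos: [0.5603, 0.3793, 0.1771]
ee_rot: [-179.9, 0.1, 45.1]
wrist_force: [1.3, 0.2, 0.8]
grip_width: 0.853
finger_force: 0.0
time: 23.22
tcp_pos: [0.568, 0.413, 0.1778]
ee_rot: [-180.0, 0.2, 45.0]
wrist_force: [0.5, -0.1, -0.3]
grip_width: 0.855
finger_force: 0.0
[322. 218.] 1845 zt 0.0499 rect [568.5 413.9] [53.3 52.9] 42.7 mec [568.6 414. ] 54.0
[268. 416.] 2005 zt 0.2528 rect [568.2 428.1] [ 2.2 14. ] 46.0 mec [567.7 427.6] 14.0
t23.3 [0.5682 0.4125 0.1786] [-1.8e+02  1.0e-01  4.5e+01] w0.844 ff0.0
rot [-0.   0.1 -0. ] d [ 0.0012 -0.0005  0.1526] rows 3.7
```

View pics/w7.png

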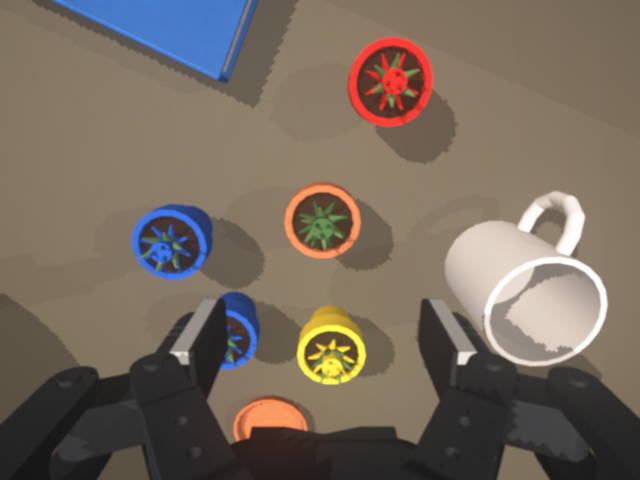

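The terracotta medium pot is at (323,220) with free space on both finger sides; the nearest look-alikes are blue at (172,245) and yellow at (332,350). Descending and gripping.

```bash
python3 -m crank '0 0 0 0.001 -0.001 0.04 0.85; 0 0 0 0.001 -0.001 0.08 0.85; 0 0 0 0.001 -0.001 0.115 0.85; 0 0 0 0.001 -0.001 0.14 0.85; 0 0 0 0.001 -0.001 0.15 0.85; 0 0 0 0.001 -0.001 0.152 0.85; 0 0 0 0.001 -0.001 0.152 0.85; 0 0 0 0.001 -0.001 0.152 0.85'
python3 -m crank '0 0 0 0 0 0 0.7; 0 0 0 0 0 0 0.6; 0 0 0 0 0 0 0.45; 0 0 0 0 0 0 0.45; 0 0 0 0 0 0 0.45; 0 0 0 0 0 0 0.45'
python3 -m crank '0 0 0 0 0 -0.01 0.45; 0 0 0 0 0 -0.03 0.45; 0 0 0 0 0 -0.06 0.45; 0 0 0 0 0 -0.1 0.45; 0 0 0 0 0 -0.13 0.45; 0 0 0 0 0 -0.13 0.45; 0 0 0 0 0 -0.13 0.45'
python3 wr.py; python3 go.py 0.3785 0.295 0.155 45
```

```text
time: 23.93
tcp_pos: [0.5696, 0.4152, 0.0299]
ee_rot: [180.0, -0.2, 45.0]
wrist_force: [-0.1, 0.5, 1.0]
grip_width: 0.852
finger_force: 0.0
time: 24.43
tcp_pos: [0.5695, 0.4155, 0.03]
ee_rot: [180.0, -0.2, 45.0]
wrist_force: [-1.9, -2.4, 12.4]
grip_width: 0.602
finger_force: 60.9
time: 25.02
tcp_pos: [0.5695, 0.4157, 0.1606]
ee_rot: [180.0, -0.3, 45.0]
wrist_force: [-0.3, -0.1, -2.4]
grip_width: 0.608
finger_force: 62.8
[323. 315.] 7626 zt 0.1803 rect [568.5 414.5] [54.  52.2] 44.8 mec [568.5 414.2] 54.9
[268. 422.] 634 zt 0.2366 rect [571.7 432.7] [8.4 9.7] 43.7 mec [571.2 432.5] 11.9
t25.1 [0.5688 0.4152 0.1585] [ 1.8e+02 -1.0e-01  4.5e+01] w0.609 ff62.8
rot [ 0.  -0.1  0. ] d [-0.2195 -0.0496  0.0032] rows 5.4
```

```bash
python3 -m crank '0 0 0 -0.03 -0.007 0 0.45; 0 0 0 -0.068 -0.015 0 0.45; 0 0 0 -0.106 -0.024 0 0.45; 0 0 0 -0.144 -0.033 0 0.45; 0 0 0 -0.182 -0.041 0 0.45; 0 0 0 -0.205 -0.046 0 0.45; 0 0 0 -0.2195 -0.0496 0 0.45; 0 0 0 -0.2195 -0.0496 0.03 0.45; 0 0 0 -0.2195 -0.0496 0.06 0.45; 0 0 0 -0.2195 -0.0496 0.06 0.45; 0 0 0 -0.2195 -0.0496 0.06 0.45; 0 0 0 -0.2195 -0.0496 0.06 0.45'; python3 wr.py; python3 go.py 0.3787 0.2955 0.034 45
```

```text
time: 26.07
tcp_pos: [0.3784, 0.2948, 0.0984]
ee_rot: [180.0, 0.0, 45.0]
wrist_force: [-1.0, 0.4, -0.8]
grip_width: 0.608
finger_force: 63.3
[323. 273.] 14546 zt 0.1180 rect [377.2 293.4] [54.4 52.1] 44.5 mec [377.2 293.6] 55.1
t26.1 [0.3788 0.2952 0.0988] [ 1.8e+02 -1.0e-01  4.5e+01] w0.607 ff63.3
rot [ 0.  -0.1 -0. ] d [ 0.0001 -0.0003  0.0648] rows 1.6
```

```bash
python3 -m crank '0 0 0 0.0015 0 0.02 0.45; 0 0 0 0.0015 0 0.04 0.45; 0 0 0 0.0015 0 0.053 0.45; 0 0 0 0.0015 0 0.059 0.45; 0 0 0 0.0015 0 0.062 0.45; 0 0 0 0.0015 0 0.063 0.45; 0 0 0 0.0015 0 0.063 0.45; 0 0 0 0.0015 0 0.063 0.45'; python3 wr.py
```

```text
time: 26.78
tcp_pos: [0.3798, 0.2962, 0.0355]
ee_rot: [180.0, -0.1, 45.0]
wrist_force: [-0.2, -0.1, -1.5]
grip_width: 0.603
finger_force: 63.3
[323. 283.] 13181 zt 0.0551 rect [378.7 294.9] [54.2 52.3] 44.0 mec [378.7 294.8] 54.9
[308. 391.] 456 zt 0.0686 rect [372.1 288.2] [8.6 1.1] 57.1 mec [371.8 288.4] 8.6
```

```bash
python3 -m crank '0 0 0 0 0 0.001 0.45; 0 0 0 0 0 0.0015 0.45; 0 0 0 0 0 0.0015 0.45; 0 0 0 0 0 0.0015 0.45';python3 -m crank '0 0 0 0 0 0 0.6; 0 0 0 0 0 0 0.7; 0 0 0 0 0 0 0.8; 0 0 0 0 0 0 0.85; 0 0 0 0 0 0 0.85; 0 0 0 0 0 0 0.85'; python3 -m crank '0 0 0 0 0 -0.02 0.85; 0 0 0 0 0 -0.05 0.85; 0 0 0 0 0 -0.09 0.85; 0 0 0 0 0 -0.13 0.85; 0 0 0 0 0 -0.17 0.85; 0 0 0 0 0 -0.2 0.85; 0 0 0 0 0 -0.2 0.85; 0 0 0 0 0 -0.2 0.85'; python3 wr.py
python3 - <<'E'
from h import *
for n in("scene","side"):
    d=save(n,f"pics/{n}9.png"); np.savez(f"{n}0.npz",**d)
E
python3 m.py 2>/dev/null | grep -E "zt|mug"
```

```text
time: 27.17
tcp_pos: [0.3797, 0.2961, 0.0339]
ee_rot: [180.0, -0.1, 45.0]
wrist_force: [-2.2, -2.6, 10.8]
grip_width: 0.604
finger_force: 64.8
time: 27.67
tcp_pos: [0.3792, 0.2958, 0.033]
ee_rot: [-180.0, 0.0, 45.0]
wrist_force: [0.1, 0.9, 0.8]
grip_width: 0.846
finger_force: 0.0
time: 28.33
tcp_pos: [0.3801, 0.2964, 0.2346]
ee_rot: [180.0, -0.2, 45.0]
wrist_force: [0.2, -0.3, -1.1]
grip_width: 0.851
finger_force: 0.0
[322. 195.] 2669 zt 0.0538 rect [378.6 294.6] [53.4 53. ] 83.5 mec [378.5 294.6] 54.1
[625. 386.] 1179 zt 0.0424 rect [452.6  81.9] [ 15.7 353. ] 2.6 mec [445.4  81.6] 353.0
scene [338. 176.] 434 zt0.055 rect [380.6 289. ] [50.9 46. ] 33.3 mec 379.7 291.9 57.0 fit [378.7 291.4] 46.0
scene [258. 255.] 473 zt0.044 rect [ 470.  -100.5] [41.3 35.3] 51.8 mec 466.9 -98.1 43.1 fit [466.7 -98.2] 37.3
scene [164. 280.] 1036 zt0.052 rect [ 384.4 -279.7] [50.9 54.3] 45.9 mec 385.5 -279.1 69.2 fit [ 385.2 -279.5] 53.3
scene [310. 303.] 1159 zt0.064 rect [ 656.5 -140.9] [64.4 52.6] 42.6 mec 652.3 -135.7 66.8 fit [ 652.5 -136. ] 60.7
scene mug [474. 173.] 79 [0.592 0.539 0.02 ] [0.719 0.586 0.026]
scene mug [418. 200.] 1378 [0.598 0.233 0.022] [0.699 0.311 0.09 ]
side [410. 203.] 537 zt0.052 rect [ 384.4 -275.8] [53.2 52.6] 41.9 mec 385.9 -277.1 68.4 fit [ 385.7 -275.6] 51.4
side [301. 209.] 619 zt0.064 rect [ 647.5 -123.8] [65.6 53.7] 30.6 mec 650.8 -130.6 68.8 fit [ 652.  -131.1] 57.4
side [348. 358.] 851 zt0.055 rect [378.5 295.4] [54.3 52.5] 88.2 mec 379.5 296.0 56.6 fit [379.2 295.8] 48.5
side mug [319. 179.] 76 [ 0.62 -0.29  0.02] [ 0.703 -0.272  0.034]
side mug [232. 302.] 1826 [0.596 0.238 0.022] [0.696 0.315 0.09 ]
```

View pics/scene9.png

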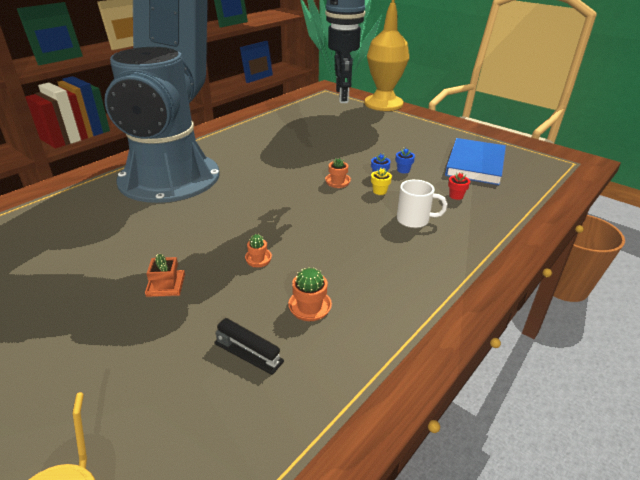

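View pics/side9.png

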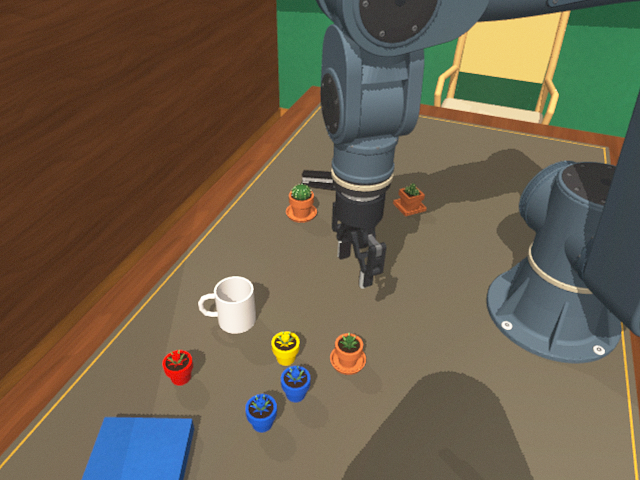

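All four pots stand in their saucers: scene view square (163,275), small (258,250), large (310,293), medium (338,173). The mug and stapler are where they were, and the robot is clear. Handing in.

```bash
python3 -c "
from bench import hand_in
print(hand_in())"
```

```text
the job is handed in; nothing more can be done
None
```

I handed the job in with all four pots standing upright and centred on their own saucers by camera measurement, and the mug and stapler in place; on the square pot, my first grip closed inside the lip and onto the cacti before I regripped it by the collar.

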